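# Thread the runner weight on the bent rod and slide it to the stop

## Robot

A 6-joint arm with a two-finger parallel gripper is mounted at the origin on the work surface. World frame = base frame: x ahead of the robot, y to its left, z up, the work surface at z = 0. Lengths are in m, angles in rad, forces in N, time in s.
With the tool pointing down it reaches from about 0.375 to 0.9 m from the base axis. Payload 3.1 kg.
Tool frame: the origin (TCP) lies midway between the tips of the shut fingers; the grasp point (between the pads) lies 19 mm behind it; y points along the fingers, x is the direction in which the jaws open and shut, and the axes are right-handed (so a half turn about y gives the same grasp; the last joint's range is limited). The gripper opens to 87 mm and grips with 3 to 60 N. Pads are 19 mm wide; open, the fingers measure 117 mm over their backs; the gripper's body (75 mm by 190 mm) begins 51 mm behind the grasp point.
Start: joints at [-1.48, 0.527, 1.433, -0, 1.181, -0.178], TCP at [0.167, -0.602, 0.223] pointing down, gripper open.
Joint ranges: [-3.08, 3.08], [-0.75, 2.2], [0.22, 2.44], [-1.43, 4.57], [0, 2.65], [-2.85, 2.85]. Speed limits (rad/s): [2.79, 2.79, 3.14, 3.14, 3.14, 3.14].

## Interface

Orientations are given as a rotation vector (axis times angle).
In Python, from station import readout, capture, camera_model, robot gives the robot as it stands. The module is installed in compiled form; this text tells all that it offers.
- The arm moves only by the tool play_rows, never from a script. Its argument "increments" is a list of rows, each an object with "slide": the shift along the tool's x, y, z in units of 25 mm (1.0 is 25 mm), a list of three; "twist": the turn, a rotation vector about the tool's x, y, z in degrees, a list of three; "claw": the opening, from -1 (shut) to 1 (fully open). A call has 1 to 12 rows; each row shifts and turns the commanded pose from where the row before left it, along the tool's axes as they then stand; what a row does not reach is not made up. A row lasts 1/8 s, in which the tool goes at most 62.5 mm and 10.7 degrees, less where a joint would pass 70% of its speed; a pose out of reach is approached as far as the arm can. A call is refused whole if a number of a shift passes 1 or a number of a turn 10.7, either way. A call with a gripper value outside its range is refused whole. The fingers move at their own pace and stop on an object; "force" is the grip in N (left out, the last holds). Time passes only in rows, so rows that do not move let the fingers close. It gives the time, the measured TCP pose, the force and the opening at its end, in the units of the state.
- readout.sense(): the state, without advancing time (a new reading comes with each control period).
- capture(name): name is "scene" or "side" or "wrist"; returns (picture, depth): 400x640x3 uint8, red, green, blue; 400x640 float32, m along the optical axis (not along the pixel's ray), 0 where there is no reading.
- camera_model(name): a dict with "camera_matrix" (3x3 intrinsics, pixels), "R" (3x3) and "t" (3): a world point X has camera coordinates R X + t. Camera axes: x right, y down, z forward; pixel columns grow to the right and rows downward; lengths in m; the calibration is good to about 2 mm. A picture is of the moment at which its call begins: read the wrist's pose just before it. camera_model takes no time and is no camera call; for the wrist camera it gives the pose at the moment of the call.
- robot.finish_job(): hands the job in, once; it reports no verdict.
The state is a dict: "time_s": time; "joint_pos": joint angles; "qvel": joint speeds; "joint_efforts": joint torques, N m; "eef_pos": TCP position; "ee_rot": TCP orientation; "force": force on the tool from outside, world axes, zero at the start; "ft_torque": the same for the moment, N m; "opening": opening from 0.0 (shut) to 1.0 (fully open).
Only numpy, scipy, OpenCV 4.12 (cv2) and the standard library are available. Lean on these libraries where they do the work, as an engineer would, in place of code of your own. Each camera call takes 0.05 s, during which the arm holds its last target. There are 200 camera calls.

## Task

Take the brass runner weight by its square handle, thread its eye over the free end of the bent steel rod and slide it gently along the rod, round both bends, until it meets the stop ball. Press it home against the ball with a short firm push of about 8 N, to prove that the stop holds, then let go so that it hangs there on its own, right up against the ball. The rod is bent by hand, so feel your way along it and ease off whenever it pushes back and never force it past 15 N. Leave the other things on the bench where they stand.

Things in the scene. Friction and masses are not known exactly. Their poses are not given: they have to be found in the camera images.
- runner_handle (a point): Centre of the runner weight's upright square handle, 14 x 14 mm, 42 mm tall, on top of its eye; 98 mm above the foot of the brass runner, which starts standing upright on the bench (bob 38 mm diameter, 32 mm high, 12 mm neck, eye, handle; 119 mm overall, 0.3 to 0.5 kg). z is up; x is the axis of the eye; the handle's faces are square to x and y.
- runner_eye (a point): Centre of the runner's eye (ring), 64 mm above the foot, 34 mm below the centre of the handle. Bent from 7 mm round bar: bore 13 mm, outside diameter 28 mm; the rod passes through along x, either way round. y lies across the eye.
- track: The bent steel rod, 8 mm in diameter, rigid, fixed, level, its axis 160 mm above the bench. Origin: axis point at the free end (a round tip reaches 4 mm further out). x runs along the straight first leg towards the first bend, z is up. At the far end, past the stop, it sits on a post 174 mm high with an iron foot. Things under the rod before the stop are at most 40 mm high.
- first_leg (a point): Point on the rod's axis 50 mm along the first leg, axes as the rod's. The first leg is 75 to 135 mm long; then a bend to the right (to -y) of 35 to 65 degrees, a second leg of 60 to 110 mm, a bend to the left of 35 to 65 degrees, a third leg. Bend radius 25 mm. Bent by hand: lengths and bends vary in these ranges and are not measured; feel or see the true line.
- stop: The stop: a dark steel ball 28 mm in diameter, bored and clamped rigidly on the third leg, its centre (the origin, on the rod's axis) 75 to 105 mm after the second bend and 45 to 75 mm before the axis of the post. Its own axes mean nothing (it may be clamped at any turn). With the runner home its eye's centre is about 14.5 mm from the ball's centre.
- hooked_mass: brass cylindrical mass with a wire hook on top, 38 mm diameter, 90 mm high overall; origin under its centre
- slotted_weight: black cast-iron slotted disc lying flat, about 70 mm diameter, 16 mm thick; origin under its centre
- spring_scale: chrome tubular spring scale lying on the bench, 200 mm long along its x, 28 mm thick; origin under its centre
- beaker: squat green glass beaker, 76 mm diameter, 76 mm high; origin under its centre
- friction_block: plain wooden block with a small brass peg on one end, 50 x 100 x 40 mm; origin under its centre
- magnet: grey horseshoe magnet lying flat, about 75 x 56 x 16 mm; origin under its centre
Not all that is in view belongs to the job. What is shaped like the part that bears runner_handle but black or turquoise is not meant.

How it is judged:
By the outcome, as a careful person would: the job done as asked, in the order asked, and still so for the second after the job is handed in, with the robot touching nothing.
It also fails if it takes over 72 s, if anything falls off the work surface, if the arm or the gripper's body presses on something with over 40 N, if the wrist force passes 120 N, or if a joint passes its speed limit or range.

## Working session

There is one attempt and no reset: what is moved stays moved. The work goes in short steps, Python scripts to look and compute and a tool call to move; the robot and the scene stay as the last step left them, time stands still between calls to the robot, and variables do not carry over. Pictures are saved under pics/ and viewed, about 8 in all and at most 12, crops included, and the job is handed in when it is done.

Besides the shell and the picture viewer there is one more tool, called after "Request:" as name(argument=value, ...) on one line, values as JSON. play_rows: Moves the arm, as the interface text tells. Its arguments: {"type":"object","properties":{"increments":{"type":"array"},"force":{"type":"number"}},"required":["increments"]}

```bash
mkdir -p pics
cat > h.py <<'E'
import numpy as np, cv2
from station import readout, capture, camera_model, robot
def grab(name,fn=None):
    m=camera_model(name); im,d=capture(name)
    if fn: cv2.imwrite('pics/'+fn,im[:,:,::-1])
    return im,d,np.array(m["camera_matrix"]),np.array(m["R"]),np.array(m["t"])
def w(c,r,z,K,R,t):
    p=np.linalg.inv(K)@np.array([c,r,1.])*z
    return R.T@(p-t)
def onplane(c,r,h,K,R,t):
    o=-R.T@t; v=R.T@(np.linalg.inv(K)@np.array([c,r,1.]))
    return o+v*(h-o[2])/v[2]
E
python3 - <<'E'
from h import *
for n in ("scene","side"):
    im,d,K,R,t=grab(n,n+"1.png"); np.savez(n+"1.npz",im=im,d=d,K=K,R=R,t=t)
    print(n,K[0,0],-R.T@t,R[2])
print(readout.sense())
E
```

```text
scene 398.8731103391164 [0.95420063 0.266218   0.82534944] [-0.45479707 -0.42436717 -0.78298923]
side 378.0467439587475 [0.41360613 0.50403188 0.80089211] [ 0.17166182 -0.66226118 -0.72934378]
{'time_s': 0.1, 'joint_pos': array([-1.47949436e+00,  5.28403524e-01,  1.43380860e+00, -1.93077491e-05,
        1.18139863e+00, -1.78479111e-01]), 'qvel': array([-6.63988444e-05, -1.96491933e-03, -3.45486830e-03, -5.91775525e-04,
       -6.16717123e-04,  5.45393120e-04]), 'joint_efforts': array([-2.63234788e-04, -4.40985703e+01, -1.77150249e+01,  6.35446957e-02,
        5.33397705e-02, -5.26574036e-05]), 'eef_pos': array([ 0.16654786, -0.60169475,  0.22163991]), 'ee_rot': array([-1.32330646,  1.0091164 , -1.00682504]), 'force': array([ 0.02609961, -0.85519649, -0.76326288]), 'ft_torque': array([-0.00278902, -0.01009222,  0.01259214]), 'opening': 1.0008748833704135}
```

View pics/scene1.png

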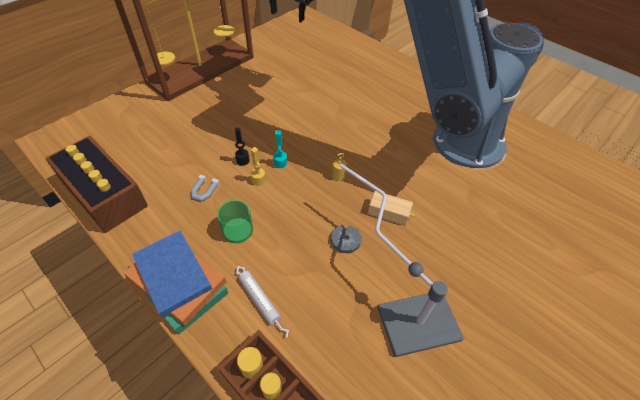

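View pics/side1.png

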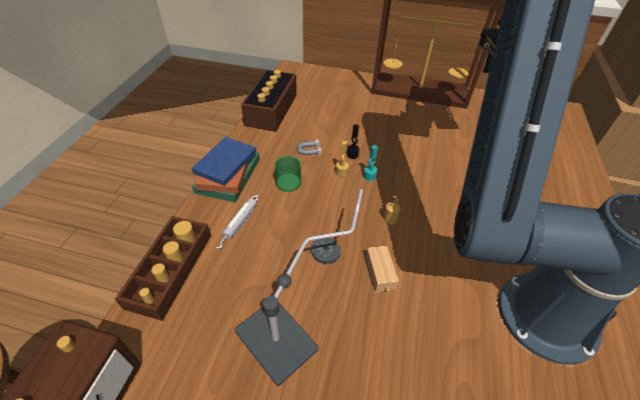

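The scene view shows the brass runner at about (258,165). The rod runs from its free end (341,166) through bends at (384,194) and (378,230) to the ball at (416,268) and the post at (438,290). In the side view the runner is at (343,158), the rod tip at (361,192) and the ball at (285,281).

Run:
```python
from h import *
from scipy.interpolate import splprep
out=[]
for n,(x0,x1,y0,y1),rb in (("scene",(325,450,150,310),(245,272,145,190)),("side",(265,370,180,300),(335,352,138,178))):
    f=np.load(n+"1.npz"); im,d,K,R,t=[f[k] for k in("im","d","K","R","t")]
    v,u=np.mgrid[0:400,0:640]
    P=np.einsum('ij,jhw->ihw',np.linalg.inv(K),np.stack([u,v,np.ones_like(u)]).astype(float))*d-t[:,None,None]
    P=np.einsum('ij,jhw->ihw',R.T,P)
    hsv=cv2.cvtColor(im,cv2.COLOR_RGB2HSV)
    z=P[2]; m=(z>.145)&(z<.19)&(d>0)
    m[:, :x0]=0;m[:,x1:]=0;m[:y0]=0;m[y1:]=0
    print(n,m.sum())
    # rod centre: cast to plane at .16
    vv,uu=np.nonzero(m); Q=np.array([onplane(a,b,.160,K,R,t) for a,b in zip(uu,vv)])
    np.save(n+"_rod.npy",np.c_[Q,uu,vv,z[m]])
    a,b,c,e=rb; mm=np.zeros_like(m); mm[c:e,a:b]=1
    g=mm&(hsv[:,:,0]>18)&(hsv[:,:,0]<34)&(hsv[:,:,1]>120)&(z>.008)
    for lo,hi in((.01,.03),(.04,.08),(.08,.13)):
        s=g&(z>lo)&(z<hi); print(lo,s.sum(),P[:,s].mean(1).round(4) if s.any() else'',P[:,s].max(1).round(4) if s.any() else '')
    c=im[130:320,230:460] if n=="scene" else im[130:300,250:400]
    o=cv2.resize(c[:,:,::-1],None,fx=2.6 if n=="scene" else 2.6,fy=2.6,interpolation=cv2.INTER_CUBIC)
    cv2.imwrite(f"pics/{n}_crop.png",o)
    # ordered skeleton print: by bins along
    Qs=Q[:,:2]; bins=np.round(Qs/.012).astype(int)
    for k in sorted(set(map(tuple,bins))):
        pass
    # bin along y
    for y in np.arange(Qs[:,1].min(),Qs[:,1].max(),.012):
        s=(Qs[:,1]>=y)&(Qs[:,1]<y+.012)
        if s.any(): print(round(y+.006,3),Qs[s,0].mean().round(4),np.ptp(Qs[s,0]).round(3),s.sum(),z[m][s].mean().round(3))
```

```text
scene 1072
0.01 69 [ 0.5501 -0.3176  0.0208] [ 0.5603 -0.3088  0.0299]
0.04 51 [ 0.5431 -0.3249  0.0599] [ 0.5475 -0.3142  0.0794]
0.08 96 [ 0.5439 -0.3247  0.1043] [ 0.5501 -0.3185  0.1223]
-0.114 0.4583 0.009 16 0.163
-0.102 0.4581 0.009 18 0.163
-0.09 0.4577 0.01 19 0.163
-0.078 0.4571 0.009 17 0.163
-0.066 0.4572 0.009 18 0.163
-0.054 0.4569 0.009 19 0.162
-0.042 0.4565 0.009 18 0.163
-0.03 0.4562 0.009 19 0.163
-0.018 0.4557 0.009 19 0.163
-0.006 0.4556 0.009 20 0.163
0.006 0.4578 0.015 21 0.163
0.018 0.4734 0.034 37 0.163
0.03 0.4963 0.033 39 0.164
0.042 0.5201 0.032 41 0.164
0.054 0.5374 0.018 28 0.163
0.066 0.5438 0.01 24 0.163
0.078 0.5456 0.01 27 0.163
0.09 0.5474 0.009 23 0.162
0.102 0.5485 0.008 23 0.164
0.114 0.5498 0.009 27 0.163
0.126 0.5516 0.009 27 0.163
0.138 0.5536 0.009 27 0.164
0.15 0.5557 0.029 64 0.168
0.162 0.5567 0.031 95 0.169
0.174 0.5572 0.023 44 0.164
0.186 0.5595 0.009 30 0.164
0.198 0.5616 0.033 51 0.168
0.21 0.5639 0.043 143 0.168
0.222 0.5648 0.04 117 0.167
0.234 0.5728 0.0 1 0.147
side 747
0.01 38 [ 0.5397 -0.3138  0.0199] [ 0.5567 -0.3093  0.029 ]
0
[... 203 characters left out ...]
4
-0.078 0.4596 0.008 14 0.164
-0.066 0.4594 0.008 15 0.163
-0.054 0.4591 0.007 14 0.164
-0.042 0.4588 0.007 15 0.164
-0.03 0.4582 0.007 15 0.164
-0.018 0.4579 0.007 16 0.164
-0.006 0.458 0.008 16 0.163
0.006 0.4614 0.015 23 0.164
0.018 0.4774 0.031 44 0.163
0.03 0.4998 0.034 46 0.163
0.042 0.5232 0.036 47 0.163
0.054 0.5392 0.019 27 0.163
0.066 0.5462 0.009 20 0.164
0.078 0.5477 0.01 20 0.164
0.09 0.5496 0.008 21 0.164
0.102 0.5508 0.008 21 0.164
0.114 0.5529 0.008 22 0.164
0.126 0.5544 0.008 22 0.164
0.138 0.5565 0.013 27 0.164
0.15 0.5594 0.026 62 0.172
0.162 0.5586 0.028 77 0.169
0.174 0.5588 0.021 41 0.163
0.186 0.5625 0.009 25 0.164
0.198 0.5697 0.022 55 0.173
0.21 0.5789 0.004 3 0.174
```

View pics/scene_crop.png

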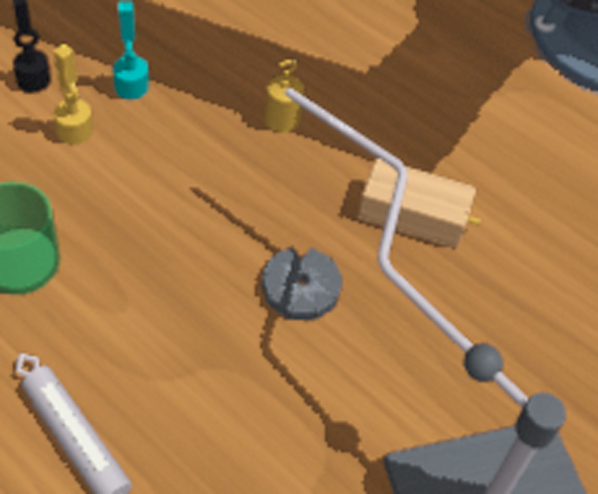

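The crop confirms the layout: the runner is brass, the black and turquoise look-alikes stand beside it, and the hooked mass stands near the rod's free end.

Run:
```python
from h import *
from scipy.spatial.transform import Rotation as Ro
print(Ro.from_rotvec(readout.sense()['ee_rot']).as_matrix().round(3))
f={n:np.load(n+"1.npz") for n in("scene","side")}
g=lambda n,c,r,h:onplane(c,r,h,f[n]["K"],f[n]["R"],f[n]["t"]).round(3)
print("hook",g("scene",338,178,.0),g("side",391,218,.0),"black",g("scene",242,162,.0),g("side",353,155,0),"turq",g("scene",280,164,0),g("side",370,178,0))
# line fits, averaged
L={}
for n in("scene","side"):
    Q=np.load(n+"_rod.npy"); x,y=Q[:,0],Q[:,1]
    print(n,"tip",y.min(), "x@",x[y<y.min()+.006].mean())
    for nm,s in(("L1",(y<-.02)),("L2",(x>.475)&(x<.525)&(y<.06)),("L3",(y>.075)&(y<.135))):
        vx,vy,x0,y0=cv2.fitLine(Q[s][:,:2].astype(np.float32),cv2.DIST_HUBER,0,1e-4,1e-4).ravel()
        L[n,nm]=(x0,y0,np.degrees(np.arctan2(vy,vx)))
        print(nm,x0.round(4),y0.round(4),L[n,nm][2])
    # ball: pixels dark with z
    im=f[n]["im"]; hs=im[Q[:,4].astype(int),Q[:,3].astype(int)].max(1)
    s=(y>.13)&(y<.185)&(hs<120); c=(Q[s,3].min()+Q[s,3].max())/2,(Q[s,4].min()+Q[s,4].max())/2
    print("ball",s.sum(),c,g(n,*c,.16))
    # full ball disc centre from image darkness
    a=int(c[0]);b=int(c[1]); w_=im[b-14:b+15,a-14:a+15].max(2)<120
    k,lab,st,ce=cv2.connectedComponentsWithStats(w_.astype(np.uint8)); i=1+st[1:,4].argmax(); print(st[i],g(n,a-14+st[i][0]+(st[i][2]-1)/2,b-14+st[i][1]+(st[i][3]-1)/2,.16))
```

```text
[[ 0.267 -0.     0.964]
 [-0.964  0.002  0.267]
 [-0.002 -1.     0.   ]]
hook [ 0.381 -0.181  0.   ] [ 0.374 -0.189  0.   ] black [ 0.53  -0.413  0.   ] [ 0.525 -0.418  0.   ] turq [ 0.459 -0.332  0.   ] [ 0.455 -0.328 -0.   ]
scene tip -0.11959318049174811 x@ 0.4583648048659569
L1 0.4572 -0.069 -88.511185
L2 0.5006 0.0323 27.483418
L3 0.5482 0.0996 82.19225
ball 143 (np.float64(415.0), np.float64(269.0)) [0.558 0.159 0.16 ]
[  7   7  15  15 144] [0.558 0.159 0.16 ]
side tip -0.12032172831033883 x@ 0.4611173983825201
L1 0.4593 -0.0681 -88.4502
L2 0.5 0.0296 28.463764
L3 0.5517 0.1057 82.347206
ball 154 (np.float64(283.5), np.float64(280.0)) [0.56  0.158 0.16 ]
[  2   0  20  29 251] [0.566 0.16  0.16 ]
```

Request:
play_rows(increments=[{"slide": [-0.38, -0.1, 1], "twist": [0, 0, 0], "claw": 0}, {"slide": [-0.38, -0.1, 1], "twist": [0, 0, 0], "claw": 0}, {"slide": [-0.38, -0.1, 1], "twist": [0, 0, 0], "claw": 0}, {"slide": [-0.38, -0.1, 1], "twist": [0, 0, 0], "claw": 0}, {"slide": [-0.38, -0.1, 1], "twist": [0, 0, 0], "claw": 0}, {"slide": [-0.38, -0.1, 1], "twist": [0, 0, 0], "claw": 0}, {"slide": [-0.38, -0.1, 1], "twist": [0, 0, 0], "claw": 0}, {"slide": [-0.38, -0.1, 1], "twist": [0, 0, 0], "claw": 0}, {"slide": [-0.38, -0.1, 1], "twist": [0, 0, 0], "claw": 0}, {"slide": [-0.38, -0.1, 1], "twist": [0, 0, 0], "claw": 0}, {"slide": [-0.38, -0.1, 1], "twist": [0, 0, 0], "claw": 0}, {"slide": [-0.38, -0.1, 1], "twist": [0, 0, 0], "claw": 0}])

```text
time_s: 1.6
eef_pos: [0.4258, -0.4116, 0.2521]
ee_rot: [-1.324, 1.009, -1.007]
force: [0.4, -0.2, 0.2]
opening: 0.497
```

Run:
```python
from h import *
s=readout.sense();print(s['eef_pos'],s['force'])
im,d,K,R,t=grab("wrist","wrist1.png"); np.savez("wrist1.npz",im=im,d=d,K=K,R=R,t=t)
print("cam",-R.T@t,R[2]); p=K@(R@np.array([.5434,-.3235,.119])+t); print(p[:2]/p[2],p[2])
```

```text
[ 0.42581043 -0.41164276  0.2521066 ] [ 0.41475915 -0.23085586  0.16801674]
cam [ 0.49757549 -0.39172509  0.41511811] [-0.25942186 -0.07156955 -0.96310856]
[253.76291424  21.09203903] 0.268423168449499
```

View pics/wrist1.png

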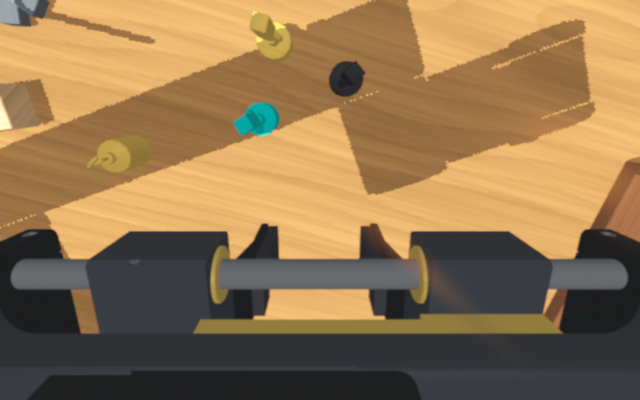

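The wrist view shows the brass runner at (270,35) at the top edge, turquoise at (258,120) and black at (347,78). I'll move closer so I can read the runner's yaw.

Request:
play_rows(increments=[{"slide": [-0.5, 0, 0.8], "twist": [0, 0, 0], "claw": 0}, {"slide": [-0.5, 0, 0.8], "twist": [0, 0, 0], "claw": 0}, {"slide": [-0.5, 0, 0.8], "twist": [0, 0, 0], "claw": 0}, {"slide": [-0.5, 0, 0.8], "twist": [0, 0, 0], "claw": 0}, {"slide": [0, 0, 0], "twist": [0, 0, 0], "claw": 0}])

```text
time_s: 2.28
eef_pos: [0.4895, -0.3418, 0.2521]
ee_rot: [-1.326, 1.007, -1.005]
force: [-0.5, -0.7, 0.3]
opening: 0.503
```

Run:
```python
from h import *
s=readout.sense();print(s['eef_pos'],s['force'])
im,d,K,R,t=grab("wrist"); np.savez("wrist2.npz",im=im,d=d,K=K,R=R,t=t)
p=K@(R@np.array([.5434,-.3235,.119])+t); p=p[:2]/p[2]; print(p,K[0,0])
v,u=np.mgrid[0:400,0:640]
P=np.einsum('ij,jhw->ihw',np.linalg.inv(K),np.stack([u,v,np.ones_like(u)]).astype(float))*d-t[:,None,None]
P=np.einsum('ij,jhw->ihw',R.T,P)
near=np.hypot(P[0]-.5434,P[1]+.3235)<.03
top=near&(P[2]>.1165)&(P[2]<.125)
Q=np.stack([P[0][top],P[1][top]],1)*1000; print(top.sum(),cv2.minAreaRect(Q.astype(np.float32)),P[2][top].mean())
r=near&(P[2]>.05)&(P[2]<.075); Q=np.stack([P[0][r],P[1][r],P[2][r]],1)*1000; print(r.sum(),np.ptp(Q,axis=0) if r.any() else 0)
c,rr=int(p[0]),int(p[1]); a,b=max(0,c-80),max(0,rr-60)
cv2.imwrite("pics/wrist2c.png",cv2.resize(im[b:b+150,a:a+180,::-1],None,fx=4,fy=4,interpolation=cv2.INTER_CUBIC)); print(a,b)
```

```text
[ 0.4894991  -0.34179911  0.25208768] [-0.48629514 -0.74333857  0.25843467]
[315.40425675 120.67735882] 327.1151401496279
251 ((544.2216186523438, -327.4555358886719), (13.751241683959961, 13.87556266784668), 89.11642456054688) 0.11976824232239129
54 [ 7.07958888 27.00037583 14.54256085]
235 60
```

View pics/wrist2c.png

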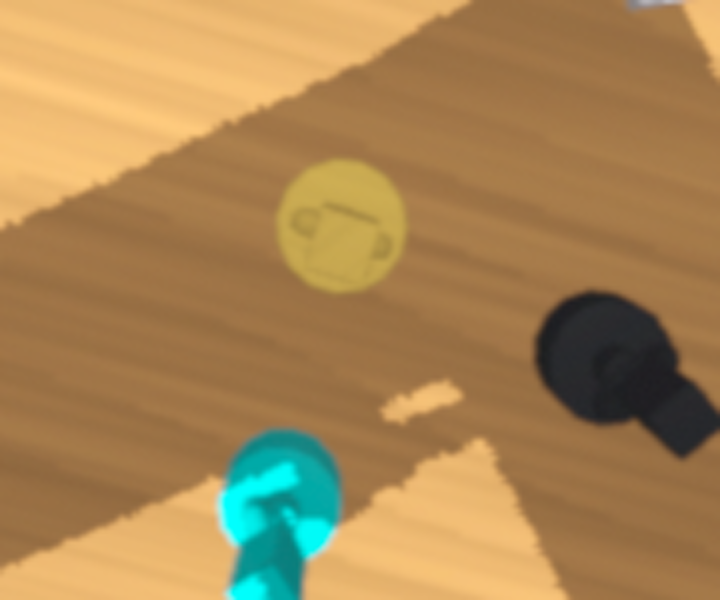

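The runner's handle is at (0.544,-0.3275), with the eye axis along world x at about -1°. Next I turn the jaws to y and descend.

Request:
play_rows(increments=[{"slide": [0, 0, 0], "twist": [0, 8.2, 0], "claw": 0}, {"slide": [0, 0, 0], "twist": [0, 8.2, 0], "claw": 0}, {"slide": [-0.2, 0.0, 0.73], "twist": [0, 0, 0], "claw": 0}, {"slide": [-0.2, 0.0, 0.73], "twist": [0, 0, 0], "claw": 0}, {"slide": [-0.2, 0.0, 0.72], "twist": [0, 0, 0], "claw": 0}, {"slide": [0, 0.9, 0], "twist": [0, 0, 0], "claw": 0}, {"slide": [0, 0.9, 0], "twist": [0, 0, 0], "claw": 0}, {"slide": [0, 0, 0], "twist": [0, 0, 0], "claw": 0}])

```text
time_s: 3.32
eef_pos: [0.5438, -0.3275, 0.2054]
ee_rot: [-1.202, 1.224, -1.216]
force: [0.2, 0.7, 0.5]
opening: 0.505
```

```bash
cat >> h.py <<'E'
from scipy.spatial.transform import Rotation as Ro
def st():
    s=readout.sense(); M=Ro.from_rotvec(s['ee_rot']).as_matrix()
    print(round(s['time_s'],2),"pos",s['eef_pos'].round(4),"F",s['force'].round(2),"T",s['ft_torque'].round(3),"hx",np.degrees(np.arctan2(M[1,0],M[0,0])).round(2),"yax",M[:,1].round(3),"op",round(s['opening'],3),"j6",s['joint_pos'][5].round(2)); return s,M
def need(x,y,z,hx=None):
    s,M=st(); print("slide units",(M.T@(np.array([x,y,z])-s['eef_pos'])/.025).round(2), "twist y", None if hx is None else round(-(hx-np.degrees(np.arctan2(M[1,0],M[0,0]))),1))
E
python3 -c "
from h import *
need(.5442,-.3275,.083,-90.9)"
```

```text
3.33 pos [ 0.5438 -0.3275  0.2054] F [0.25 0.69 0.48] T [0.061 0.003 0.018] hx -90.85 yax [-0.004  0.003 -1.   ] op 0.505 j6 0.87
slide units [0.02 4.9  0.03] twist y 0.1
```

Request:
play_rows(increments=[{"slide": [0, 1, 0], "twist": [0, 0, 0], "claw": 0}, {"slide": [0, 1, 0], "twist": [0, 0, 0], "claw": 0}, {"slide": [0, 1, 0], "twist": [0, 0, 0], "claw": 0}, {"slide": [0, 1, 0], "twist": [0, 0, 0], "claw": 0}, {"slide": [0, 0.6, 0], "twist": [0, 0, 0], "claw": 0}, {"slide": [0, 0.3, 0], "twist": [0, 0, 0], "claw": 0}, {"slide": [0, 0, 0], "twist": [0, 0, 0], "claw": -1}, {"slide": [0, 0, 0], "twist": [0, 0, 0], "claw": -1}, {"slide": [0, 0, 0], "twist": [0, 0, 0], "claw": -1}, {"slide": [0, 0, 0], "twist": [0, 0, 0], "claw": -1}, {"slide": [0, 0, 0], "twist": [0, 0, 0], "claw": -1}], force=45)

```text
time_s: 4.7
eef_pos: [0.5441, -0.3288, 0.0857]
ee_rot: [-1.201, 1.221, -1.222]
force: [-0.4, 1.9, 3.3]
opening: 0.155
```

```bash
python3 -c "
from h import *
need(.5442,-.3275,.225,1.5)"
```

```text
4.7 pos [ 0.5441 -0.3288  0.0857] F [-0.36  1.85  3.34] T [ 0.27   0.079 -0.015] hx -90.95 yax [ 0.001  0.    -1.   ] op 0.155 j6 0.87
slide units [-0.05 -5.57  0.01] twist y -92.4
```

Request:
play_rows(increments=[{"slide": [0, -0.5, 0], "twist": [0, 0, 0], "claw": -1}, {"slide": [0, -1, 0], "twist": [0, 0, 0], "claw": -1}, {"slide": [0, -1, 0], "twist": [0, 0, 0], "claw": -1}, {"slide": [0, -1, 0], "twist": [0, -10.3, 0], "claw": -1}, {"slide": [0, -1, 0], "twist": [0, -10.3, 0], "claw": -1}, {"slide": [0, -1, 0], "twist": [0, -10.3, 0], "claw": -1}, {"slide": [0, 0, 0], "twist": [0, -10.3, 0], "claw": -1}, {"slide": [0, 0, 0], "twist": [0, -10.3, 0], "claw": -1}, {"slide": [0, 0, 0], "twist": [0, -10.3, 0], "claw": -1}, {"slide": [0, 0, 0], "twist": [0, -10.3, 0], "claw": -1}, {"slide": [0, 0, 0], "twist": [0, -10.2, 0], "claw": -1}, {"slide": [0, 0, 0], "twist": [0, -10.2, 0], "claw": -1}])

```text
time_s: 6.2
eef_pos: [0.5431, -0.3284, 0.222]
ee_rot: [-1.569, -0.025, 0.027]
force: [-1.2, -0.5, -4.3]
opening: 0.155
```

```bash
python3 -c "
from h import *
need(.4604,-.17,.1815,1.5)"
```

```text
6.2 pos [ 0.5431 -0.3284  0.222 ] F [-1.22 -0.49 -4.3 ] T [-0.001 -0.06   0.024] hx 1.9 yax [-0.002  0.001 -1.   ] op 0.155 j6 -0.75
slide units [-3.1   1.63  6.44] twist y 0.4
```

Request:
play_rows(increments=[{"slide": [-0.39, 0, 0.8], "twist": [0, 0.4, 0], "claw": -1}, {"slide": [-0.39, 0, 0.8], "twist": [0, 0, 0], "claw": -1}, {"slide": [-0.39, 0, 0.8], "twist": [0, 0, 0], "claw": -1}, {"slide": [-0.39, 0, 0.8], "twist": [0, 0, 0], "claw": -1}, {"slide": [-0.39, 0, 0.8], "twist": [0, 0, 0], "claw": -1}, {"slide": [-0.39, 0.4, 0.8], "twist": [0, 0, 0], "claw": -1}, {"slide": [-0.39, 0.6, 0.8], "twist": [0, 0, 0], "claw": -1}, {"slide": [-0.37, 0.6, 0.8], "twist": [0, 0, 0], "claw": -1}, {"slide": [0, 0, 0], "twist": [0, 0, 0], "claw": -1}, {"slide": [0, 0, 0], "twist": [0, 0, 0], "claw": -1}])

```text
time_s: 7.45
eef_pos: [0.4643, -0.1718, 0.1833]
ee_rot: [-1.573, -0.018, 0.014]
force: [-0.3, 0.2, -4.7]
opening: 0.159
```

Run:
```python
from h import *
need(.4600,-.15,.1817,1.5)
o=[]
D={}
for n in("scene","side"):
    im,d,K,R,t=grab(n); p=K@(R@np.array([.46,-.14,.16])+t); a,b=(p[:2]/p[2]).astype(int)
    a=max(a-50,0);b=max(b-55,0); c=im[b:b+110,a:a+98]; o.append(cv2.resize(c[:,:,::-1],None,fx=4,fy=4,interpolation=cv2.INTER_CUBIC)); print(n,a,b)
    np.savez(n+"2.npz",im=im,d=d,K=K,R=R,t=t)
cv2.imwrite("pics/thread.png",np.hstack(o))
```

```text
7.45 pos [ 0.4643 -0.1718  0.1833] F [-0.3   0.17 -4.68] T [-0.1   -0.13   0.034] hx 1.16 yax [ 0.002 -0.002 -1.   ] op 0.159 j6 -0.6
slide units [-0.15  0.06  0.88] twist y -0.3
scene 282 104
side 313 128
```

View pics/thread.png

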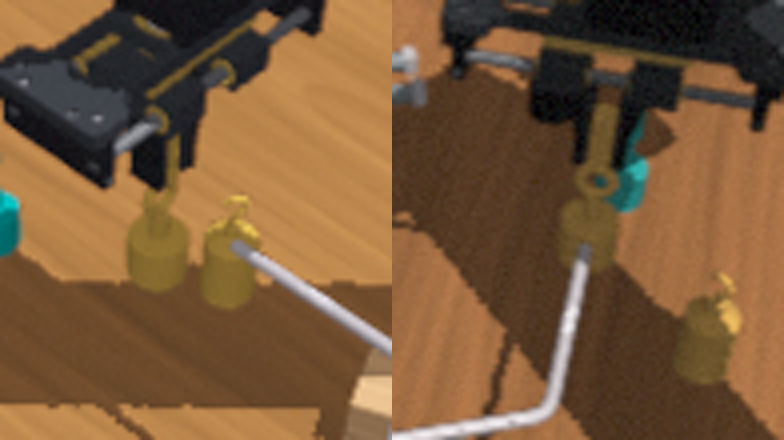

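The picture shows the runner upright in the jaws with its ring visible in the side view (about pixel 364,173), facing the rod tip. The hooked mass is clear of it. I'll measure the ring against the rod in the same side camera.

Run:
```python
from h import *
f=np.load("side2.npz"); im,d,K,R,t=[f[k] for k in("im","d","K","R","t")]
v,u=np.mgrid[0:400,0:640]
P=np.einsum('ij,jhw->ihw',np.linalg.inv(K),np.stack([u,v,np.ones_like(u)]).astype(float))*d-t[:,None,None]
P=np.einsum('ij,jhw->ihw',R.T,P)
s=(np.hypot(P[0]-.464,P[1]+.172)<.035)&(d>0)&(P[2]<.178)
for lo in np.arange(.095,.18,.004):
    q=s&(P[2]>=lo)&(P[2]<lo+.004)
    if q.any(): print(round(lo+.002,3),q.sum(),P[0][q].min().round(4),P[0][q].max().round(4),P[0][q].mean().round(4),P[1][q].mean().round(4))
np.set_printoptions(linewidth=200)
hsv=cv2.cvtColor(im,cv2.COLOR_RGB2HSV)
print((P[2][160:188,352:378]*1000).astype(int))
def pl(c,r,y0=-.172):
    o=-R.T@t; w_=R.T@(np.linalg.inv(K)@np.array([c,r,1.])); return o+w_*(y0-o[1])/w_[1]
print(pl(364.5,173))
# rod axis height check: top surface depth in side
```

```text
0.097 2 0.4524 0.4726 0.4625 -0.1603
0.101 9 0.4462 0.4791 0.4591 -0.1618
0.105 13 0.4453 0.4794 0.4636 -0.1604
0.109 11 0.4456 0.4798 0.4589 -0.1625
0.113 10 0.4515 0.4807 0.4678 -0.1603
0.117 10 0.4458 0.4713 0.4556 -0.1607
0.121 16 0.4481 0.4814 0.4672 -0.1596
0.125 19 0.4453 0.4817 0.462 -0.1623
0.129 68 0.4469 0.482 0.4638 -0.1693
0.133 40 0.4481 0.4799 0.4637 -0.1696
0.137 6 0.4585 0.4676 0.4627 -0.1696
0.141 5 0.4589 0.469 0.4647 -0.1705
0.145 4 0.4592 0.4665 0.4632 -0.1688
0.149 9 0.4595 0.4698 0.4642 -0.1697
0.153 9 0.458 0.4729 0.4645 -0.1719
0.157 12 0.4556 0.4755 0.4659 -0.1718
0.161 7 0.4516 0.4759 0.4625 -0.1713
0.165 8 0.4519 0.4767 0.4644 -0.1715
0.169 9 0.4524 0.4752 0.4647 -0.1727
0.173 8 0.4551 0.472 0.4624 -0.1713
0.177 2 0.4646 0.4724 0.4685 -0.1687
[[ -1   0  -1   0   1   1   1 209 211 209 210 210 207 210 210 210 211 213 213 216 217 218  64  66  -2   1]
 [  2   1   3   0  -2   2   0 206 206 205 208 205 205 207 205 209 209 212 212 213 213 215  63  63   0   3]
 [  2   0   0   0  -1   0   2 205 204 203 204 203 201 201 203 204 205 209 207 209 211  57  60   0   3   0
[... 2015 characters left out ...]
-2  -1   1  -2   0]
 [  0   1   1   1 131 130 130 133 133 135 133 134 136 133 130 130 129 130   0   0   0   3   0   0   2   0]
 [  0   1   0 128 131 129 130 131 130 131 132 132 132 129 131 130 130 131 126   0   0   3   1   2   1   3]
 [ -1   0   0 125 130 130 132 132 132 128 130 128 130 130 129 128 132 129 126   1   4   0   0   0   0   1]
 [  2 800   0 121 126 127 130 129 128 131 130 130 132 131 131 129 131 130   1   1   2   2   1   2   0   0]
 [  0   0   2 120 123 126 128 127 132 130 131 129 131 127 130 129 129 126   0   1   0   0   0   0   0  -1]
 [  0   2   0 114 120 126 125 126 129 129 131 128 131 127 130 128 126 123   0   0   2   0   1   2   1  -1]]
[ 0.46270894 -0.172       0.16340953]
```

Request:
play_rows(increments=[{"slide": [-0.14, 0.07, 0.3], "twist": [0, -0.3, 0], "claw": -1}, {"slide": [0, 0, 0.4], "twist": [0, 0, 0], "claw": -1}, {"slide": [0, 0, 0.4], "twist": [0, 0, 0], "claw": -1}, {"slide": [0, 0, 0], "twist": [0, 0, 0], "claw": -1}])

```text
time_s: 8.05
eef_pos: [0.4585, -0.142, 0.1808]
ee_rot: [-1.57, -0.021, 0.022]
force: [-0.4, -0.4, -3.9]
opening: 0.151
```

Run:
```python
from h import *
need(.4595,-.105,.1815,1.5)
```

```text
8.05 pos [ 0.4585 -0.142   0.1808] F [-0.42 -0.36 -3.91] T [-0.06  -0.095  0.002] hx 1.55 yax [-0.001  0.    -1.   ] op 0.151 j6 -0.56
slide units [ 0.08 -0.03  1.48] twist y 0.0
```

Request:
play_rows(increments=[{"slide": [0.08, -0.03, 0], "twist": [0, 0, 0], "claw": -1}, {"slide": [0, 0, 0], "twist": [0, 0, 0], "claw": -1}, {"slide": [0, 0, 0.25], "twist": [0, 0, 0], "claw": -1}, {"slide": [0, 0, 0.25], "twist": [0, 0, 0], "claw": -1}, {"slide": [0, 0, 0.25], "twist": [0, 0, 0], "claw": -1}, {"slide": [0, 0, 0], "twist": [0, 0, 0], "claw": -1}])

```text
time_s: 8.8
eef_pos: [0.4601, -0.1236, 0.1815]
ee_rot: [-1.57, -0.02, 0.021]
force: [-0.4, -0.2, -4.6]
opening: 0.157
```

Run:
```python
from h import *
need(.4595,-.105,.1815,1.5)
im,d,K,R,t=grab("side"); o=[cv2.resize(im[150:215,335:400,::-1],None,fx=6,fy=6,interpolation=cv2.INTER_CUBIC)]
im,d,K,R,t=grab("scene"); o.append(cv2.resize(im[130:195,305:370,::-1],None,fx=6,fy=6,interpolation=cv2.INTER_CUBIC))
cv2.imwrite("pics/th2.png",np.hstack(o))
```

```text
8.8 pos [ 0.4601 -0.1236  0.1815] F [-0.44 -0.24 -4.56] T [-0.049 -0.139 -0.029] hx 1.51 yax [-0.001  0.    -1.   ] op 0.157 j6 -0.52
slide units [-0.    0.    0.74] twist y 0.0
```

View pics/th2.png

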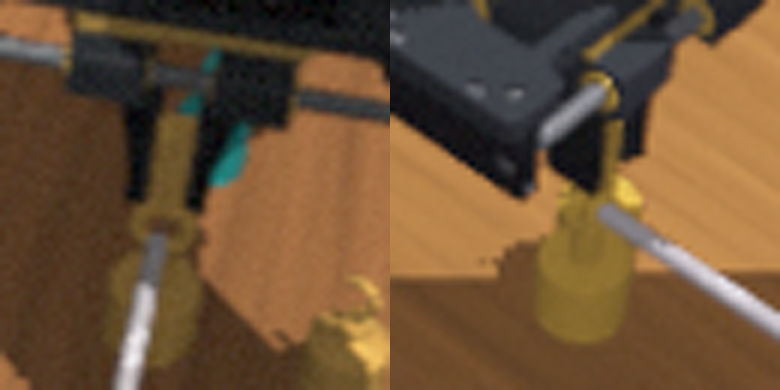

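Run:
```python
from h import *
for n in("scene","side"):
    im,d,K,R,t=grab(n)
    for tag,(im,d) in {"pre":(np.load(n+"2.npz")["im"],np.load(n+"2.npz")["d"]),"now":(im,d)}.items():
        v,u=np.mgrid[0:400,0:640]
        P=np.einsum('ij,jhw->ihw',np.linalg.inv(K),np.stack([u,v,np.ones_like(u)]).astype(float))*d-t[:,None,None]
        P=np.einsum('ij,jhw->ihw',R.T,P); hsv=cv2.cvtColor(im,cv2.COLOR_RGB2HSV)
        c=(.4643,-.1718) if tag=="pre" else (.4601,-.1236); zf=.0976 if tag=="pre" else .0958
        near=np.hypot(P[0]-c[0],P[1]-c[1])<.024
        a=near&(abs(P[2]-zf-.032)<.0025); b=near&(P[2]>zf+.036)&(P[2]<zf+.048)
        # bob top disc rim ellipse in world
        Q=(np.stack([P[0][a],P[1][a]],1)*1000).astype(np.float32); (cc,r)=cv2.minEnclosingCircle(Q)
        print(n,tag,"bobtop z",P[2][a].mean().round(4),np.round(cc,1),round(r,1),"neck",P[:,b].mean(1).round(4))
    rod=(abs(P[0]-.4595)<.012)&(P[1]>-.114)&(P[1]<-.06)&(P[2]>.15)&(P[2]<.175)
    print("rod top z",np.percentile(P[2][rod],[50,90]).round(4))
```

```text
scene pre bobtop z 0.1298 [ 463.7 -172.3] 19.0 neck [ 0.4659 -0.1705  0.1404]
scene now bobtop z 0.1281 [ 459.6 -124.4] 19.0 neck [ 0.4637 -0.1223  0.1371]
rod top z [0.1634 0.165 ]
side pre bobtop z 0.1302 [ 464.6 -173.2] 19.1 neck [ 0.464  -0.1697  0.1387]
side now bobtop z 0.1283 [ 459.3 -125.3] 19.1 neck [ 0.4557 -0.1229  0.1381]
rod top z [0.1642 0.1659]
```

Request:
play_rows(increments=[{"slide": [0.03, 0, 0.1], "twist": [0, 0, 0], "claw": -1}, {"slide": [0, 0, 0.2], "twist": [0, 0, 0], "claw": -1}, {"slide": [0, 0, 0.2], "twist": [0, 0, 0], "claw": -1}, {"slide": [0, 0, 0.1], "twist": [0, 0, 0], "claw": -1}])

```text
time_s: 9.5
eef_pos: [0.4606, -0.1088, 0.1815]
ee_rot: [-1.57, -0.02, 0.021]
force: [-0.9, -1.3, -4.5]
opening: 0.162
```

Run:
```python
from h import *
need(.4595,-.085,.1815,1.5)
im,d,K,R,t=grab("side"); o=[cv2.resize(im[150:215,335:400,::-1],None,fx=6,fy=6,interpolation=cv2.INTER_CUBIC)]
im,d,K,R,t=grab("scene"); o.append(cv2.resize(im[130:195,305:370,::-1],None,fx=6,fy=6,interpolation=cv2.INTER_CUBIC))
cv2.imwrite("pics/th3.png",np.hstack(o))
```

```text
9.5 pos [ 0.4606 -0.1088  0.1815] F [-0.94 -1.27 -4.5 ] T [-0.003 -0.134  0.003] hx 1.49 yax [-0.  0. -1.] op 0.162 j6 -0.49
slide units [-0.02  0.    0.95] twist y -0.0
```

View pics/th3.png

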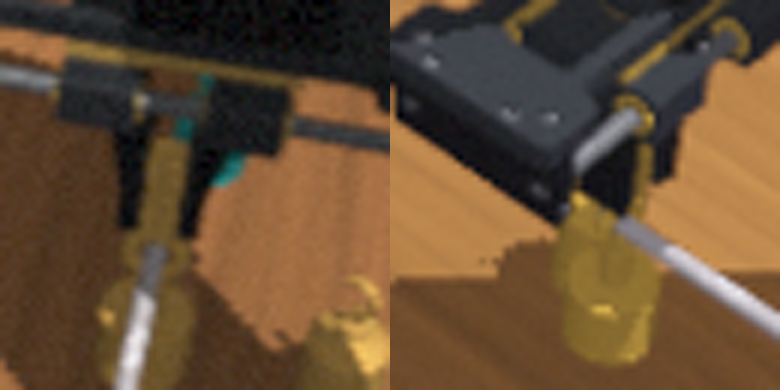

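The ring is now over the rod end in both views: the rod enters the bore and contact is light, about 1 N. Next I slide along leg 1.

Request:
play_rows(increments=[{"slide": [-0.02, 0, 0.3], "twist": [0, 0, 0], "claw": -1}, {"slide": [-0.02, 0, 0.3], "twist": [0, 0, 0], "claw": -1}, {"slide": [0, 0, 0.3], "twist": [0, 0, 0], "claw": -1}, {"slide": [0, 0, 0.2], "twist": [0, 0, 0], "claw": -1}, {"slide": [0, 0, 0], "twist": [0, 0, 0], "claw": -1}])

```text
time_s: 10.22
eef_pos: [0.459, -0.0814, 0.1816]
ee_rot: [-1.571, -0.021, 0.021]
force: [-0.5, 0.0, -4.8]
opening: 0.155
```

```bash
python3 -c "
from h import *
need(.458,-.05,.1815,1.5)"
```

```text
10.22 pos [ 0.459  -0.0814  0.1816] F [-0.47  0.03 -4.81] T [-0.009 -0.118  0.002] hx 1.51 yax [-0. -0. -1.] op 0.155 j6 -0.44
slide units [-0.01  0.    1.26] twist y 0.0
```

Request:
play_rows(increments=[{"slide": [0, 0, 0.3], "twist": [0, 0, 0], "claw": -1}, {"slide": [0, 0, 0.3], "twist": [0, 0, 0], "claw": -1}, {"slide": [0, 0, 0.3], "twist": [0, 0, 0], "claw": -1}, {"slide": [0, 0, 0.3], "twist": [0, 0, 0], "claw": -1}, {"slide": [0, 0, 0.3], "twist": [0, 0, 0], "claw": -1}, {"slide": [0, 0, 0.3], "twist": [0, 0, 0], "claw": -1}, {"slide": [0, 0, 0.3], "twist": [0, 0, 0], "claw": -1}, {"slide": [0, 0, 0.3], "twist": [0, 0, 0], "claw": -1}, {"slide": [0, 0, 0.2], "twist": [0, 0, 0], "claw": -1}, {"slide": [0, 0, 0], "twist": [0, 0, 0], "claw": -1}])

```text
time_s: 11.48
eef_pos: [0.4573, -0.0165, 0.1816]
ee_rot: [-1.571, -0.02, 0.021]
force: [0.1, -1.3, -3.5]
opening: 0.157
```

```bash
cat > path.py <<'E'
from h import *
# centreline with 25 mm bends; averaged lines
def corner(p,a,q,b):
    a,b=np.radians([a,b]); A=np.array([[np.cos(a),-np.cos(b)],[np.sin(a),-np.sin(b)]]); s=np.linalg.solve(A,np.array(q)-p); return np.array(p)+s[0]*np.array([np.cos(a),np.sin(a)])
H=(91.5,28.0,82.3); off=np.array([0,0])
C1=corner((.4583,-.0685),H[0],(.5003,.031),H[1]); C2=corner((.5003,.031),H[1],(.550,.1027),H[2])
def arc(C,h0,h1,n):
    h0,h1=np.radians([h0,h1]); sg=np.sign(h1-h0); T=.025*np.tan(abs(h1-h0)/2)
    s=C-T*np.array([np.cos(h0),np.sin(h0)]); c=s+.025*sg*np.array([-np.sin(h0),np.cos(h0)])
    for k in range(n+1):
        h=h0+(h1-h0)*k/n; yield c+.025*sg*np.array([np.sin(h),-np.cos(h)]),np.degrees(h)
A1=list(arc(C1,H[0],H[1],7)); A2=list(arc(C2,H[1],H[2],6))
if __name__=="__main__":
    print("C",C1,C2)
    for p,h in A1+A2: print(p.round(4),round(h,1))
def rows(W,z=.1815):
    "increments from the present pose through waypoints (xy, rod heading)"
    s,M=st(); p=s['eef_pos'].copy(); hx=np.degrees(np.arctan2(M[1,0],M[0,0]))
    for q,h in W:
        r=np.radians(hx); d=np.array([*q,z])-p
        print("slide [%.2f,%.2f,%.2f] twist %.1f"%(d[:2]@[np.cos(r),np.sin(r)]/.025,-d[2]/.025,d[:2]@[-np.sin(r),np.cos(r)]/.025,-(h-90-hx)))
        p=np.array([*q,z]); hx=h-90
E
python3 path.py; python3 -c "
from path import *
rows(A1)"
```

```text
C [0.45630703 0.00760852] [0.54340456 0.0539191 ]
[ 0.4567 -0.0079] 91.5
[ 0.4569 -0.0039] 82.4
[ 0.4578 -0.    ] 73.4
[0.4592 0.0036] 64.3
[0.4612 0.0071] 55.2
[0.4637 0.0101] 46.1
[0.4666 0.0127] 37.1
[0.47   0.0149] 28.0
[0.5321 0.0479] 28.0
[0.5354 0.05  ] 37.0
[0.5384 0.0526] 46.1
[0.5409 0.0557] 55.2
[0.5429 0.0591] 64.2
[0.5443 0.0628] 73.2
[0.5451 0.0666] 82.3
11.47 pos [ 0.4573 -0.0165  0.1816] F [ 0.11 -1.28 -3.52] T [-0.066 -0.106  0.   ] hx 1.5 yax [-0. -0. -1.] op 0.157 j6 -0.31
slide [-0.01,0.00,0.35] twist -0.0
slide [0.01,-0.00,0.16] twist 9.1
slide [0.01,-0.00,0.16] twist 9.1
slide [0.01,-0.00,0.16] twist 9.1
slide [0.01,-0.00,0.16] twist 9.1
slide [0.01,-0.00,0.16] twist 9.1
slide [0.01,-0.00,0.16] twist 9.1
slide [0.01,-0.00,0.16] twist 9.1
```

Request:
play_rows(increments=[{"slide": [-0.01, 0, 0.35], "twist": [0, 0, 0], "claw": -1}, {"slide": [0.01, 0, 0.16], "twist": [0, 9.1, 0], "claw": -1}, {"slide": [0.01, 0, 0.16], "twist": [0, 9.1, 0], "claw": -1}, {"slide": [0.01, 0, 0.16], "twist": [0, 9.1, 0], "claw": -1}, {"slide": [0, 0, 0], "twist": [0, 0, 0], "claw": -1}])

```text
time_s: 12.1
eef_pos: [0.4593, 0.0039, 0.1816]
ee_rot: [-1.542, 0.352, -0.352]
force: [-0.6, 0.1, -4.8]
opening: 0.156
```

```bash
python3 -c "
from path import *
rows(A1[4:])"
```

```text
12.1 pos [0.4593 0.0039 0.1816] F [-0.6   0.08 -4.8 ] T [ 0.006 -0.078 -0.024] hx -25.71 yax [ 0.  0. -1.] op 0.156 j6 0.21
slide [0.01,0.00,0.15] twist 9.1
slide [0.01,-0.00,0.16] twist 9.1
slide [0.01,-0.00,0.16] twist 9.1
slide [0.01,-0.00,0.16] twist 9.1
```

Contact is negligible. I carry on round the bend and a little way along leg 2.

Request:
play_rows(increments=[{"slide": [0.01, 0, 0.16], "twist": [0, 9.1, 0], "claw": -1}, {"slide": [0.01, 0, 0.16], "twist": [0, 9.1, 0], "claw": -1}, {"slide": [0.01, 0, 0.16], "twist": [0, 9.1, 0], "claw": -1}, {"slide": [0.01, 0, 0.16], "twist": [0, 9.1, 0], "claw": -1}, {"slide": [0, 0, 0], "twist": [0, 0, 0], "claw": -1}])

```text
time_s: 12.72
eef_pos: [0.4702, 0.015, 0.1815]
ee_rot: [-1.402, 0.842, -0.842]
force: [-0.2, -0.5, -4.5]
opening: 0.157
```

```bash
python3 -c "
from path import *
rows([(np.array([.50,.0308]),28),A2[0]])"
```

```text
12.72 pos [0.4702 0.015  0.1815] F [-0.16 -0.47 -4.5 ] T [-0.012  0.032 -0.012] hx -62.0 yax [ 0. -0. -1.] op 0.157 j6 0.88
slide [0.00,0.00,1.35] twist -0.0
slide [-0.00,-0.00,1.45] twist -0.0
```

Request:
play_rows(increments=[{"slide": [0, 0, 0.3], "twist": [0, 0, 0], "claw": -1}, {"slide": [0, 0, 0.3], "twist": [0, 0, 0], "claw": -1}, {"slide": [0, 0, 0.3], "twist": [0, 0, 0], "claw": -1}, {"slide": [0, 0, 0.3], "twist": [0, 0, 0], "claw": -1}, {"slide": [0, 0, 0.3], "twist": [0, 0, 0], "claw": -1}, {"slide": [0, 0, 0], "twist": [0, 0, 0], "claw": -1}])

```text
time_s: 13.48
eef_pos: [0.504, 0.0327, 0.1816]
ee_rot: [-1.4, 0.844, -0.845]
force: [0.4, -0.3, -5.1]
opening: 0.154
```

```bash
python3 -c "
from path import *
rows(A2)"
```

```text
13.47 pos [0.504  0.0327 0.1816] F [ 0.35 -0.35 -5.05] T [-0.008 -0.001 -0.002] hx -62.2 yax [ 0.001 -0.    -1.   ] op 0.154 j6 0.93
slide [-0.01,0.00,1.28] twist -0.2
slide [-0.01,-0.00,0.16] twist -9.0
slide [-0.01,-0.00,0.16] twist -9.0
slide [-0.01,-0.00,0.16] twist -9.1
slide [-0.01,-0.00,0.16] twist -9.0
slide [-0.01,-0.00,0.16] twist -9.0
slide [-0.01,-0.00,0.16] twist -9.0
```

Request:
play_rows(increments=[{"slide": [0, 0, 0.3], "twist": [0, 0, 0], "claw": -1}, {"slide": [0, 0, 0.3], "twist": [0, 0, 0], "claw": -1}, {"slide": [-0.01, 0, 0.3], "twist": [0, 0, 0], "claw": -1}, {"slide": [0, 0, 0.35], "twist": [0, 0, 0], "claw": -1}, {"slide": [-0.01, 0, 0.16], "twist": [0, -9, 0], "claw": -1}, {"slide": [-0.01, 0, 0.16], "twist": [0, -9, 0], "claw": -1}, {"slide": [-0.01, 0, 0.16], "twist": [0, -9, 0], "claw": -1}, {"slide": [0, 0, 0], "twist": [0, 0, 0], "claw": -1}])

```text
time_s: 14.48
eef_pos: [0.5403, 0.0553, 0.1815]
ee_rot: [-1.516, 0.483, -0.483]
force: [0.3, 0.5, -3.0]
opening: 0.159
```

```bash
python3 -c "
from path import *
rows(A2[4:])"
```

```text
14.47 pos [0.5403 0.0553 0.1815] F [ 0.31  0.5  -2.97] T [-0.065 -0.082 -0.013] hx -35.32 yax [ 0. -0. -1.] op 0.159 j6 0.51
slide [-0.00,-0.00,0.18] twist -9.5
slide [-0.01,-0.00,0.16] twist -9.0
slide [-0.01,-0.00,0.16] twist -9.0
```

Request:
play_rows(increments=[{"slide": [0, 0, 0.18], "twist": [0, -9.4, 0], "claw": -1}, {"slide": [-0.01, 0, 0.16], "twist": [0, -9, 0], "claw": -1}, {"slide": [-0.01, 0, 0.16], "twist": [0, -9, 0], "claw": -1}, {"slide": [0, 0, 0], "twist": [0, 0, 0], "claw": -1}])

```text
time_s: 14.98
eef_pos: [0.5449, 0.0665, 0.1815]
ee_rot: [-1.568, 0.11, -0.11]
force: [-0.1, -0.6, -4.8]
opening: 0.156
```

```bash
python3 -c "
from path import *
u=np.array([np.cos(np.radians(82.3)),np.sin(np.radians(82.3))])
rows([((.550,.1027)+u*.02,82.3),((.550,.1027)+u*.042,82.3)])"
```

```text
14.97 pos [0.5449 0.0665 0.1815] F [-0.09 -0.6  -4.77] T [-0.019 -0.109  0.006] hx -8.05 yax [-0. -0. -1.] op 0.156 j6 0.06
slide [-0.00,-0.00,2.26] twist -0.3
slide [-0.00,-0.00,0.88] twist -0.0
```

Request:
play_rows(increments=[{"slide": [0, 0, 0.35], "twist": [0, -0.3, 0], "claw": -1}, {"slide": [0, 0, 0.35], "twist": [0, 0, 0], "claw": -1}, {"slide": [0, 0, 0.35], "twist": [0, 0, 0], "claw": -1}, {"slide": [0, 0, 0.35], "twist": [0, 0, 0], "claw": -1}, {"slide": [0, 0, 0.35], "twist": [0, 0, 0], "claw": -1}, {"slide": [0, 0, 0.35], "twist": [0, 0, 0], "claw": -1}, {"slide": [0, 0, 0.3], "twist": [0, 0, 0], "claw": -1}, {"slide": [0, 0, 0], "twist": [0, 0, 0], "claw": -1}])

```text
time_s: 15.98
eef_pos: [0.5528, 0.1264, 0.1815]
ee_rot: [-1.568, 0.103, -0.103]
force: [0.0, -0.2, -4.7]
opening: 0.153
```

```bash
python3 -c "
from path import *
u=np.array([np.cos(np.radians(82.3)),np.sin(np.radians(82.3))])
rows([((.550,.1027)+u*.042,82.3)])"
```

```text
15.97 pos [0.5528 0.1264 0.1815] F [ 0.01 -0.22 -4.7 ] T [-0.059 -0.108  0.   ] hx -7.49 yax [ 0. -0. -1.] op 0.153 j6 0.16
slide [0.02,0.00,0.73] twist 0.2
```

Request:
play_rows(increments=[{"slide": [0.02, 0.04, 0.2], "twist": [0, 0, 0], "claw": -1}, {"slide": [0, 0.04, 0.2], "twist": [0, 0, 0], "claw": -1}, {"slide": [0, 0, 0.1], "twist": [0, 0, 0], "claw": -1}, {"slide": [0, 0, 0], "twist": [0, 0, 0], "claw": -1}])

```text
time_s: 16.48
eef_pos: [0.5549, 0.1383, 0.1795]
ee_rot: [-1.568, 0.103, -0.103]
force: [-0.2, 0.4, -5.0]
opening: 0.159
```

```bash
python3 -c "
from h import *
st()"
```

```text
16.48 pos [0.5549 0.1383 0.1795] F [-0.16  0.44 -4.96] T [-0.011 -0.069 -0.014] hx -7.52 yax [ 0. -0. -1.] op 0.159 j6 0.18
```

Request:
play_rows(increments=[{"slide": [0, 0.02, 0.06], "twist": [0, 0, 0], "claw": -1}, {"slide": [0, 0, 0.06], "twist": [0, 0, 0], "claw": -1}, {"slide": [0, 0, 0.04], "twist": [0, 0, 0], "claw": -1}, {"slide": [0, 0, 0], "twist": [0, 0, 0], "claw": -1}])

```text
time_s: 16.98
eef_pos: [0.5555, 0.1421, 0.1791]
ee_rot: [-1.568, 0.103, -0.103]
force: [-0.0, -0.6, -4.9]
opening: 0.16
```

Request:
play_rows(increments=[{"slide": [0, 0, 0.04], "twist": [0, 0, 0], "claw": -1}, {"slide": [0, 0, 0], "twist": [0, 0, 0], "claw": -1}])

```text
time_s: 17.23
eef_pos: [0.5556, 0.1431, 0.1791]
ee_rot: [-1.568, 0.103, -0.103]
force: [-0.1, 0.3, -4.6]
opening: 0.151
```

Request:
play_rows(increments=[{"slide": [0, 0, 0.03], "twist": [0, 0, 0], "claw": -1}, {"slide": [0, 0, 0], "twist": [0, 0, 0], "claw": -1}])

```text
time_s: 17.48
eef_pos: [0.5557, 0.1438, 0.1791]
ee_rot: [-1.568, 0.103, -0.103]
force: [-0.2, 0.5, -4.7]
opening: 0.156
```

Request:
play_rows(increments=[{"slide": [0, 0, 0.03], "twist": [0, 0, 0], "claw": -1}, {"slide": [0, 0, 0], "twist": [0, 0, 0], "claw": -1}])

```text
time_s: 17.73
eef_pos: [0.5558, 0.1446, 0.1791]
ee_rot: [-1.568, 0.103, -0.103]
force: [1.1, -0.0, -4.6]
opening: 0.159
```

Request:
play_rows(increments=[{"slide": [0, 0, 0.03], "twist": [0, 0, 0], "claw": -1}, {"slide": [0, 0, 0], "twist": [0, 0, 0], "claw": -1}])

```text
time_s: 17.98
eef_pos: [0.5559, 0.1454, 0.179]
ee_rot: [-1.568, 0.103, -0.103]
force: [-0.2, 0.3, -4.7]
opening: 0.16
```

Request:
play_rows(increments=[{"slide": [0, 0, 0.02], "twist": [0, 0, 0], "claw": -1}, {"slide": [0, 0, 0], "twist": [0, 0, 0], "claw": -1}])

```text
time_s: 18.23
eef_pos: [0.556, 0.1458, 0.179]
ee_rot: [-1.568, 0.103, -0.103]
force: [-0.4, -0.5, -4.2]
opening: 0.159
```

Request:
play_rows(increments=[{"slide": [0, 0, 0.03], "twist": [0, 0, 0], "claw": -1}, {"slide": [0, 0, 0], "twist": [0, 0, 0], "claw": -1}])

```text
time_s: 18.48
eef_pos: [0.5561, 0.1466, 0.179]
ee_rot: [-1.568, 0.103, -0.103]
force: [-0.4, 0.9, -4.8]
opening: 0.155
```

Request:
play_rows(increments=[{"slide": [0, 0, 0.02], "twist": [0, 0, 0], "claw": -1}, {"slide": [0, 0, 0], "twist": [0, 0, 0], "claw": -1}])

```text
time_s: 18.73
eef_pos: [0.5561, 0.1468, 0.179]
ee_rot: [-1.569, 0.103, -0.103]
force: [-0.3, -0.9, -3.9]
opening: 0.156
```

Request:
play_rows(increments=[{"slide": [0, 0, 0.02], "twist": [0, 0, 0], "claw": -1}, {"slide": [0, 0, 0], "twist": [0, 0, 0], "claw": -1}])

```text
time_s: 18.98
eef_pos: [0.5561, 0.147, 0.179]
ee_rot: [-1.569, 0.103, -0.103]
force: [0.5, -2.4, -3.6]
opening: 0.153
```

Contact with the ball begins at y≈0.1468. Now I build up to the 8 N press.

Request:
play_rows(increments=[{"slide": [0, 0, 0.03], "twist": [0, 0, 0], "claw": -1}, {"slide": [0, 0, 0], "twist": [0, 0, 0], "claw": -1}])

```text
time_s: 19.23
eef_pos: [0.5561, 0.1473, 0.179]
ee_rot: [-1.57, 0.103, -0.103]
force: [-0.8, -5.2, -4.2]
opening: 0.154
```

Request:
play_rows(increments=[{"slide": [0, 0, 0.03], "twist": [0, 0, 0], "claw": -1}, {"slide": [0, 0, 0], "twist": [0, 0, 0], "claw": -1}])

```text
time_s: 19.48
eef_pos: [0.5561, 0.1474, 0.179]
ee_rot: [-1.572, 0.103, -0.102]
force: [-1.1, -6.7, -3.9]
opening: 0.152
```

Request:
play_rows(increments=[{"slide": [0, 0, 0.02], "twist": [0, 0, 0], "claw": -1}, {"slide": [0, 0, 0], "twist": [0, 0, 0], "claw": -1}])

```text
time_s: 19.73
eef_pos: [0.5561, 0.1475, 0.179]
ee_rot: [-1.573, 0.103, -0.102]
force: [-1.0, -7.7, -2.7]
opening: 0.154
```

Request:
play_rows(increments=[{"slide": [0, 0, 0], "twist": [0, 0, 0], "claw": -1}, {"slide": [0, 0, 0], "twist": [0, 0, 0], "claw": -1}])

```text
time_s: 19.98
eef_pos: [0.5561, 0.1475, 0.179]
ee_rot: [-1.572, 0.104, -0.102]
force: [-1.6, -7.4, -4.2]
opening: 0.154
```

The press reads about 7.7 N and the stop holds. I ease off to light contact, then lower until the rod carries the weight.

Request:
play_rows(increments=[{"slide": [0, 0, -0.05], "twist": [0, 0, 0], "claw": -1}, {"slide": [0, 0.02, -0.02], "twist": [0, 0, 0], "claw": -1}, {"slide": [0, 0, 0], "twist": [0, 0, 0], "claw": -1}])

```text
time_s: 20.35
eef_pos: [0.5564, 0.1474, 0.1787]
ee_rot: [-1.569, 0.103, -0.104]
force: [-0.7, -5.9, -3.8]
opening: 0.155
```

Request:
play_rows(increments=[{"slide": [0, 0.02, 0], "twist": [0, 0, 0], "claw": -1}, {"slide": [0, 0, 0], "twist": [0, 0, 0], "claw": -1}])

```text
time_s: 20.6
eef_pos: [0.5565, 0.1474, 0.1785]
ee_rot: [-1.569, 0.102, -0.104]
force: [-1.0, -5.3, -2.7]
opening: 0.158
```

Request:
play_rows(increments=[{"slide": [0, 0.02, 0], "twist": [0, 0, 0], "claw": -1}, {"slide": [0, 0, 0], "twist": [0, 0, 0], "claw": -1}])

```text
time_s: 20.85
eef_pos: [0.5566, 0.1474, 0.1783]
ee_rot: [-1.569, 0.102, -0.104]
force: [-1.3, -5.0, 0.4]
opening: 0.155
```

Request:
play_rows(increments=[{"slide": [0, -0.01, -0.04], "twist": [0, 0, 0], "claw": -1}, {"slide": [0, 0, 0], "twist": [0, 0, 0], "claw": -1}])

```text
time_s: 21.1
eef_pos: [0.5566, 0.1471, 0.1783]
ee_rot: [-1.568, 0.102, -0.105]
force: [-0.6, -3.0, -1.5]
opening: 0.156
```

Request:
play_rows(increments=[{"slide": [0, 0, -0.03], "twist": [0, 0, 0], "claw": -1}, {"slide": [0, 0, 0], "twist": [0, 0, 0], "claw": -1}])

```text
time_s: 21.35
eef_pos: [0.5563, 0.1466, 0.1777]
ee_rot: [-1.567, 0.103, -0.104]
force: [1.2, -2.1, -3.4]
opening: 0.157
```

Request:
play_rows(increments=[{"slide": [0, 0, 0], "twist": [0, 0, 0], "claw": -1}, {"slide": [0, 0, 0], "twist": [0, 0, 0], "claw": -1}], force=4)

```text
time_s: 21.6
eef_pos: [0.5557, 0.1464, 0.1774]
ee_rot: [-1.568, 0.104, -0.103]
force: [0.6, 0.1, -4.1]
opening: 0.159
```

Request:
play_rows(increments=[{"slide": [0, 0, 0], "twist": [0, 0, 0], "claw": -0.6}, {"slide": [0, 0, 0], "twist": [0, 0, 0], "claw": -0.4}, {"slide": [0, 0, 0], "twist": [0, 0, 0], "claw": -0.2}, {"slide": [0, 0, 0], "twist": [0, 0, 0], "claw": 0}, {"slide": [0, 0, 0], "twist": [0, 0, 0], "claw": 0}])

```text
time_s: 22.22
eef_pos: [0.556, 0.146, 0.1779]
ee_rot: [-1.568, 0.103, -0.104]
force: [-0.4, -0.3, -0.4]
opening: 0.475
```

Run:
```python
from h import *
st()
o=[]
for n,(a,b) in(("side",(245,225)),("scene",(370,205))):
    im,d,K,R,t=grab(n); o.append(cv2.resize(im[b:b+90,a:a+80,::-1],None,fx=5,fy=5,interpolation=cv2.INTER_CUBIC))
cv2.imwrite("pics/rel.png",np.hstack(o))
```

```text
22.23 pos [0.556  0.146  0.1779] F [-0.43 -0.25 -0.39] T [ 0.019 -0.117 -0.007] hx -7.54 yax [ 0.  0. -1.] op 0.475 j6 0.19
```

View pics/rel.png

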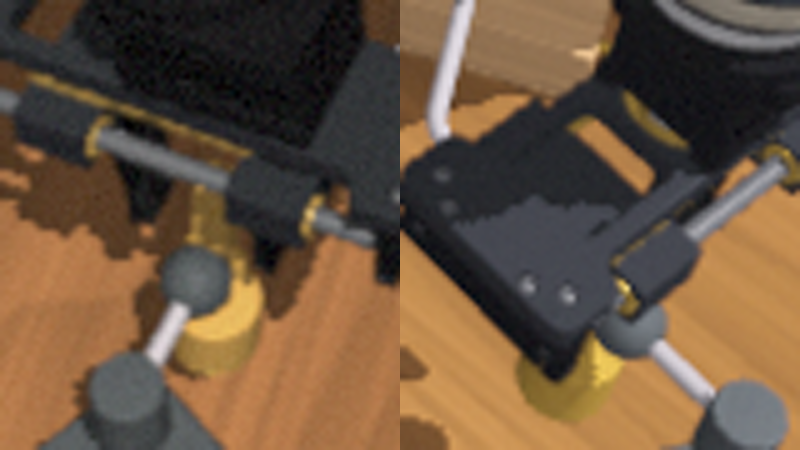

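The runner is released and hangs behind the ball. I retreat straight up.

Request:
play_rows(increments=[{"slide": [0, -0.3, 0], "twist": [0, 0, 0], "claw": 0}, {"slide": [0, -0.6, 0], "twist": [0, 0, 0], "claw": 0}, {"slide": [0, -1, 0], "twist": [0, 0, 0], "claw": 0}, {"slide": [0, -1, 0], "twist": [0, 0, 0], "claw": 0}, {"slide": [0, -1, 0], "twist": [0, 0, 0], "claw": 0}, {"slide": [0, -0.5, -1], "twist": [0, 0, 0], "claw": 0}, {"slide": [0, 0, -1], "twist": [0, 0, 0], "claw": 0}, {"slide": [0, 0, -1], "twist": [0, 0, 0], "claw": 0}, {"slide": [0, 0, -1], "twist": [0, 0, 0], "claw": 0}, {"slide": [0, 0, 0], "twist": [0, 0, 0], "claw": 0}])

```text
time_s: 23.58
eef_pos: [0.5431, 0.0456, 0.289]
ee_rot: [-1.568, 0.104, -0.107]
force: [0.9, -0.5, 0.1]
opening: 0.502
```

Run:
```python
from h import *
st()
o=[]
for n,(a,b) in(("side",(245,225)),("scene",(370,205))):
    im,d,K,R,t=grab(n); o.append(cv2.resize(im[b:b+90,a:a+80,::-1],None,fx=5,fy=5,interpolation=cv2.INTER_CUBIC))
    v,u=np.mgrid[0:400,0:640]
    P=np.einsum('ij,jhw->ihw',np.linalg.inv(K),np.stack([u,v,np.ones_like(u)]).astype(float))*d-t[:,None,None]
    P=np.einsum('ij,jhw->ihw',R.T,P)
    for z in(.1255,.213):
        s=(abs(P[0]-.556)<.03)&(abs(P[1]-.145)<.03)&(abs(P[2]-z)<.003)
        if s.sum()>3: print(n,z,s.sum(),P[:,s].mean(1).round(4),np.round(cv2.minEnclosingCircle((P[:2,s].T*1000).astype(np.float32)),1) if 0 else cv2.minEnclosingCircle((P[:2,s].T*1000).astype(np.float32)))
cv2.imwrite("pics/final.png",np.hstack(o))
```

```text
23.57 pos [0.5431 0.0456 0.289 ] F [ 0.88 -0.49  0.08] T [-0.03  -0.1    0.018] hx -7.69 yax [ 0.002 -0.    -1.   ] op 0.502 j6 0.01
side 0.1255 70 [0.5511 0.1499 0.1236] ((553.8709106445312, 146.4901123046875), 17.84672737121582)
side 0.213 25 [0.5536 0.1449 0.2109] ((552.4822998046875, 145.79513549804688), 8.786470413208008)
scene 0.1255 121 [0.5629 0.1443 0.124 ] ((558.5616455078125, 144.45333862304688), 17.732563018798828)
scene 0.213 23 [0.5538 0.1449 0.2107] ((552.449951171875, 144.65406799316406), 8.85387134552002)
```

View pics/final.png

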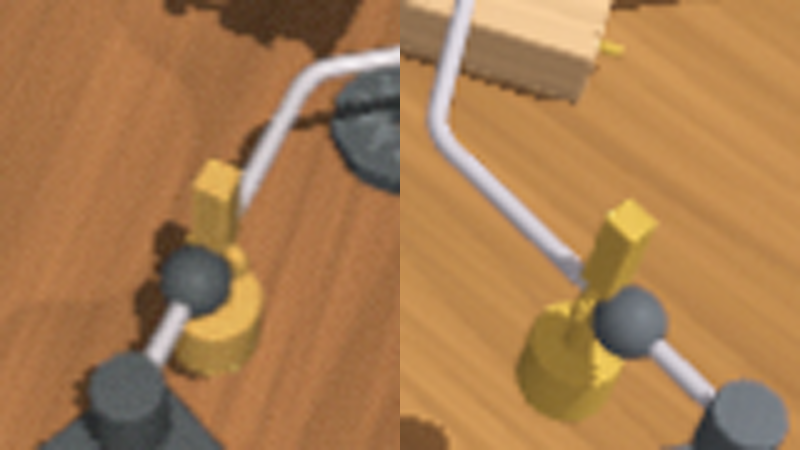

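The runner hangs on the rod right behind the ball, with its handle a few degrees off upright. While easing off I backed out about 1 mm further than the commanded contact point, so a hairline gap is possible. I'll regrip, press again, and this time let go while still lightly pushing.

```bash
python3 -c "
from path import *
rows([((.556,.1455),82.3)],.1785)"
```

```text
23.68 pos [0.5431 0.0472 0.2887] F [-0.3   0.24 -0.09] T [-0.013 -0.09  -0.026] hx -7.58 yax [ 0.001  0.001 -1.   ] op 0.495 j6 0.01
slide [-0.01,4.41,3.97] twist 0.1
```

Request:
play_rows(increments=[{"slide": [0, 0, 1], "twist": [0, 0, 0], "claw": 0}, {"slide": [0, 0, 1], "twist": [0, 0, 0], "claw": 0}, {"slide": [0, 0, 1], "twist": [0, 0, 0], "claw": 0}, {"slide": [0, 0.2, 0.96], "twist": [0, 0, 0], "claw": 0}, {"slide": [0, 1, 0], "twist": [0, 0, 0], "claw": 0}, {"slide": [0, 1, 0], "twist": [0, 0, 0], "claw": 0}, {"slide": [0, 1, 0], "twist": [0, 0, 0], "claw": 0}, {"slide": [0, 0.7, 0], "twist": [0, 0, 0], "claw": 0}, {"slide": [0, 0.3, 0], "twist": [0, 0, 0], "claw": 0}, {"slide": [0, 0, 0], "twist": [0, 0, 0], "claw": 0}])

```text
time_s: 24.92
eef_pos: [0.5558, 0.1457, 0.1827]
ee_rot: [-1.568, 0.103, -0.102]
force: [-1.0, -0.2, -0.4]
opening: 0.497
```

```bash
python3 -c "
from path import *
rows([((.556,.1455),82.3)],.1785)"
```

```text
24.93 pos [0.5558 0.1457 0.1827] F [-0.99 -0.22 -0.4 ] T [ 0.026 -0.131  0.031] hx -7.5 yax [-0.  0. -1.] op 0.497 j6 0.19
slide [0.01,0.17,-0.01] twist 0.2
```

Request:
play_rows(increments=[{"slide": [0, 0, 0], "twist": [0, 0, 0], "claw": -0.4}, {"slide": [0, 0, 0], "twist": [0, 0, 0], "claw": -0.6}, {"slide": [0, 0, 0], "twist": [0, 0, 0], "claw": -1}, {"slide": [0, 0, 0], "twist": [0, 0, 0], "claw": -1}, {"slide": [0, 0, 0], "twist": [0, 0, 0], "claw": -1}], force=25)

```text
time_s: 25.55
eef_pos: [0.5559, 0.145, 0.183]
ee_rot: [-1.568, 0.103, -0.104]
force: [-1.2, 0.1, 1.9]
opening: 0.159
```

Request:
play_rows(increments=[{"slide": [0, 0, 0.03], "twist": [0, 0, 0], "claw": -1}, {"slide": [0, 0, 0], "twist": [0, 0, 0], "claw": -1}])

```text
time_s: 25.8
eef_pos: [0.556, 0.1452, 0.183]
ee_rot: [-1.57, 0.103, -0.103]
force: [-0.6, -2.7, 3.6]
opening: 0.157
```

Request:
play_rows(increments=[{"slide": [0, 0, 0.03], "twist": [0, 0, 0], "claw": -1}, {"slide": [0, 0, 0], "twist": [0, 0, 0], "claw": -1}])

```text
time_s: 26.05
eef_pos: [0.556, 0.1455, 0.1829]
ee_rot: [-1.571, 0.103, -0.103]
force: [-0.2, -4.2, 3.4]
opening: 0.159
```

Request:
play_rows(increments=[{"slide": [0, 0, 0.04], "twist": [0, 0, 0], "claw": -1}, {"slide": [0, 0, 0], "twist": [0, 0, 0], "claw": -1}])

```text
time_s: 26.3
eef_pos: [0.556, 0.1458, 0.1829]
ee_rot: [-1.572, 0.103, -0.102]
force: [-0.5, -6.8, 4.0]
opening: 0.158
```

Request:
play_rows(increments=[{"slide": [0, 0, 0.03], "twist": [0, 0, 0], "claw": -1}, {"slide": [0, 0, 0], "twist": [0, 0, 0], "claw": -1}])

```text
time_s: 26.55
eef_pos: [0.5562, 0.1461, 0.1829]
ee_rot: [-1.573, 0.103, -0.102]
force: [-1.6, -6.7, 3.8]
opening: 0.157
```

Request:
play_rows(increments=[{"slide": [0, 0, 0.03], "twist": [0, 0, 0], "claw": -1}, {"slide": [0, 0, 0], "twist": [0, 0, 0], "claw": -1}])

```text
time_s: 26.8
eef_pos: [0.5562, 0.1466, 0.1829]
ee_rot: [-1.573, 0.103, -0.102]
force: [-1.2, -7.7, 3.6]
opening: 0.157
```

Request:
play_rows(increments=[{"slide": [0, 0, -0.03], "twist": [0, 0, 0], "claw": -1}, {"slide": [0, 0, -0.03], "twist": [0, 0, 0], "claw": -1}, {"slide": [0, 0, 0], "twist": [0, 0, 0], "claw": -1}])

```text
time_s: 27.18
eef_pos: [0.5562, 0.1464, 0.1829]
ee_rot: [-1.57, 0.103, -0.103]
force: [-1.4, -5.7, 3.3]
opening: 0.157
```

Request:
play_rows(increments=[{"slide": [0, 0, -0.03], "twist": [0, 0, 0], "claw": -1}, {"slide": [0, 0, 0], "twist": [0, 0, 0], "claw": -1}, {"slide": [0, 0, 0], "twist": [0, 0, 0], "claw": 0}, {"slide": [0, 0, 0], "twist": [0, 0, 0], "claw": 0}, {"slide": [0, 0, 0], "twist": [0, 0, 0], "claw": 0}, {"slide": [0, 0, 0], "twist": [0, 0, 0], "claw": 0}])

```text
time_s: 27.92
eef_pos: [0.556, 0.1471, 0.1826]
ee_rot: [-1.568, 0.103, -0.103]
force: [-0.1, -0.4, 0.6]
opening: 0.479
```

Request:
play_rows(increments=[{"slide": [0, -0.3, 0], "twist": [0, 0, 0], "claw": 0}, {"slide": [0, -0.6, 0], "twist": [0, 0, 0], "claw": 0}, {"slide": [0, -1, 0], "twist": [0, 0, 0], "claw": 0}, {"slide": [0, -1, 0], "twist": [0, 0, 0], "claw": 0}, {"slide": [0, -1, 0], "twist": [0, 0, 0], "claw": 0}, {"slide": [0, -0.5, -1], "twist": [0, 0, 0], "claw": 0}, {"slide": [0, 0, -1], "twist": [0, 0, 0], "claw": 0}, {"slide": [0, 0, -1], "twist": [0, 0, 0], "claw": 0}, {"slide": [0, 0, -1], "twist": [0, 0, 0], "claw": 0}, {"slide": [0, 0, -1], "twist": [0, 0, 0], "claw": 0}, {"slide": [0, 0, 0], "twist": [0, 0, 0], "claw": 0}, {"slide": [0, 0, 0], "twist": [0, 0, 0], "claw": 0}])

```text
time_s: 29.42
eef_pos: [0.5399, 0.0233, 0.2936]
ee_rot: [-1.568, 0.103, -0.104]
force: [0.7, -0.3, -0.3]
opening: 0.502
```

Run:
```python
from h import *
st()
o=[]
for n,(a,b) in(("side",(245,225)),("scene",(370,205))):
    im,d,K,R,t=grab(n); o.append(cv2.resize(im[b:b+90,a:a+80,::-1],None,fx=5,fy=5,interpolation=cv2.INTER_CUBIC))
    v,u=np.mgrid[0:400,0:640]
    P=np.einsum('ij,jhw->ihw',np.linalg.inv(K),np.stack([u,v,np.ones_like(u)]).astype(float))*d-t[:,None,None]
    P=np.einsum('ij,jhw->ihw',R.T,P)
    for z in(.1245,.2115):
        s=(abs(P[0]-.556)<.03)&(abs(P[1]-.145)<.03)&(abs(P[2]-z)<.003)
        if s.sum()>3: print(n,z,s.sum(),P[:,s].mean(1).round(4),cv2.minEnclosingCircle((P[:2,s].T*1000).astype(np.float32)))
cv2.imwrite("pics/final2.png",np.hstack(o))
im,d,K,R,t=grab("scene","scene_end.png")
a=np.load("scene1.npz")["im"]; df=np.abs(im.astype(int)-a).max(2)
for nm,(x,y,w,h) in dict(magnet=(188,172,34,30),beaker=(215,198,40,48),scale=(232,262,60,75),disc=(330,222,34,32),block=(366,190,50,34),turq=(270,128,20,42),black=(230,125,22,42),hook=(331,150,14,32)).items(): print(nm,(df[y:y+h,x:x+w]>40).sum())
```

```text
29.43 pos [0.5399 0.0233 0.2936] F [ 0.73 -0.32 -0.32] T [-0.013 -0.074 -0.004] hx -7.55 yax [ 0.001  0.    -1.   ] op 0.502 j6 -0.03
side 0.1245 93 [0.5498 0.1495 0.1231] ((554.87890625, 145.52468872070312), 17.60799217224121)
side 0.2115 45 [0.5543 0.1443 0.21  ] ((553.4323120117188, 144.60740661621094), 8.260984420776367)
scene 0.1245 161 [0.5619 0.1446 0.1235] ((556.9364013671875, 144.78392028808594), 18.45867156982422)
scene 0.2115 48 [0.5536 0.1441 0.2098] ((552.7918701171875, 144.25421142578125), 8.499381065368652)
magnet 0
beaker 359
scale 346
disc 0
block 443
turq 564
black 346
hook 300
```

View pics/final2.png

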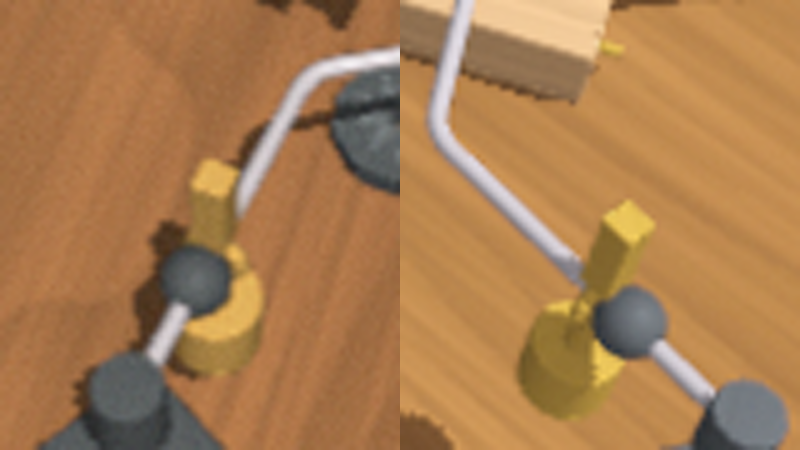

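The runner hangs upright against the ball, nothing is touching it, and the arm is clear. The pixel differences near the other items look like the arm's moving shadow, because no move came near them.

```bash
python3 -c "
from station import robot
print(robot.finish_job())"
```

```text
the job is handed in; nothing more can be done
None
```

I threaded the brass runner onto the rod and slid it round both bends to the stop ball. The side loads read on the way were about 1 N or less. I pressed it home at about 7.7 N and let go.

When I eased off after that first press I backed out slightly too far, and a gap of up to about 1 mm was possible. So I regripped, pressed again to about 7.7 N, and released while still pushing lightly. The job was handed in at about 29.5 s of the 72 s.

**Last checks that agreed**
- Both camera views show the runner hanging upright, right up against the ball.
- The gripper is clear and the tool force reads about zero.
- The eye measures at about y 0.145 m and the ball at about y 0.1585 m. That fits the 14.5 mm home distance to about 1 mm.

**Weak or inconclusive checks**
- The two cameras disagreed by about 2 mm in x, so contact with the ball rests mainly on the force readings. The cameras could not rule out a gap under 1 mm.
- The before/after picture comparison showed changed pixels around most of the other objects. I put this down to the arm's moving shadow, since no move came near them, but I did not confirm it object by object.

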